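# Set the dip dishes on their plates

## Robot

A 6-joint arm with a two-finger parallel gripper is mounted at the origin on the work surface. World frame = base frame: x ahead of the robot, y to its left, z up, the work surface at z = 0. Lengths are in m, angles in degrees, forces in N, time in s.
With the tool pointing down it reaches from about 0.35 to 0.875 m from the base axis. Payload 4.2 kg.
Tool frame: the origin (TCP) lies on the centre line of the jaws, within the pads' length; the fingertips stand 19 mm ahead of it and the grasp point (between the pads) is the TCP; z points along the fingers, y is the line along which they close (so a half turn about z gives the same grasp; the last joint's range is limited). The gripper opens to 87 mm and grips with 3 to 60 N. Pads are 19 mm wide; open, the fingers measure 117 mm over their backs; the gripper's body (75 mm by 190 mm) begins 51 mm behind the grasp point.
Start: joints at [80.879, 22.042, 0.453, 0, -68.411, -14.817], TCP at [0.254, 0.571, 0.242] pointing down, gripper open.
Joint ranges: [-179.83, 179.83], [-69.29, 118.12], [-61.27, 80.66], [-181.25, 117.63], [-171.15, -9.14], [-177.46, 177.46]. Speed limits (degrees/s): [159.86, 159.86, 180, 180, 180, 180].

## Interface

Orientations are given as a 3x3 rotation matrix whose columns are the frame's x, y, z axes.
In Python, from station import sense, capture, finish_job, search_frame, masks_of gives the robot as it stands.
- The arm moves only by the tool drive_tool, never from a script. Its argument "rows" is a list of rows, each a list of 7 numbers: the opening in per cent of the stroke, from 0 (shut) to 100 (fully open), then the shift along the world's x, y, z in mm, then the turn, a rotation vector about the world's x, y, z in rad. In form: [[fingers, dx, dy, dz, wx, wy, wz], ...]. A call has 1 to 5 rows; each row shifts and turns the commanded pose from where the row before left it; what a row does not reach is not made up. A row lasts 1/12 s, in which the tool goes at most 41.7 mm and 7.16 degrees, less where a joint would pass 70% of its speed; a pose out of reach is approached as far as the arm can. A call is refused whole if a number of a shift passes 41.7 or a number of a turn 0.125, either way. A call with a gripper value outside its range is refused whole. The fingers move at their own pace and stop on an object; the grip force is fixed at half the most. Time passes only in rows, so rows that do not move let the fingers close. It gives the time, the measured TCP pose, the force, the opening and the grip force at its end, in the units of the state.
- sense(): the state, without advancing time (a new reading comes with each control period).
- capture(name): name is "side" or "top" or "wrist"; returns a dict with "frame" (480x640x3 uint8, red, green, blue), "z_map" (480x640 float32, m along the optical axis (not along the pixel's ray), 0 where there is no reading), "fx", "fy", "cx", "cy" (pixels), "distortion" ([k1, k2, p1, p2, k3] as OpenCV has them; the pictures are not rectified), "R" (3x3) and "t" (3): a world point X has camera coordinates R X + t; the wrist camera has in their place "T_tool_cam" (4x4, takes a point from camera to tool coordinates, whose origin is the TCP and whose axes are the flange's). Camera axes: x right, y down, z forward; pixel columns grow to the right and rows downward; lengths in m; the calibration is good to about 2 mm. A picture is of the moment at which its call begins: read the wrist's pose just before it.
- finish_job(): hands the job in; it is judged then, once.
Trained networks look in a picture, given as the dict that the camera call returned (one of the last four; its "shot" number tells which), for a name from the list of things; names that differ only in an ending like _2 or _b are one class to them, and where a whole thing is asked for, a point or a joint stands for the part that bears it (a point fixed in the world has none). Each returns a list of dicts, best first, with "p" (0 to 1); they miss things now and then, are a little off and sometimes report something else, mostly with a low value. They report only what shows in the picture. A call takes as long as a camera call. They do not tell look-alikes from the thing itself.
- search_frame(label, picture): "xy" ([column, row] in pixels, amid what is visible of it).
- masks_of(label, picture): "region" (480x640 bool, what is visible of it) and "xy" ([column, row] in pixels, amid what is visible of it).
The state is a dict: "time_s": time; "joints": joint angles; "joint_velocities": joint speeds; "effort": joint torques, N m; "tcp_pos": TCP position; "ee_rot": TCP orientation; "wrist_force": force on the tool from outside, world axes, zero at the start; "moment": the same for the moment, N m; "gripper_width": opening from 0.0 (shut) to 1.0 (fully open); "gripper_force": force on a finger pad.
Only numpy, scipy, OpenCV 4.12 (cv2) and the standard library are available. Lean on these libraries where they do the work, as an engineer would, in place of code of your own. Each camera call takes 0.05 s, during which the arm holds its last target. There are 200 camera calls.

## Task

Lay up the dips: stand each of the four open dip dishes upright in the middle of its own plate, the large, medium and small round ramekins on the large, medium and small round plates, and the square dish on the square plate with its sides parallel to the plate's. Leave the plates where they are, and leave the egg cup and the salt shaker where they stand.

Things in the scene. Friction and masses are not known exactly. Their poses are not given: they have to be found in the camera images.
- ramekin_large: The large one of three round white ceramic ramekins: an open, straight-sided, finely fluted empty cup, outer diameter 62 mm, height 45 mm, wall 4 mm. Stands upright on the table, loose. Origin: centre of its underside; z up, its axis.
- ramekin_medium: The medium one of three round white ceramic ramekins: an open, straight-sided, finely fluted empty cup, outer diameter 50 mm, height 45 mm, wall 4 mm. Stands upright on the table, loose. Origin: centre of its underside; z up, its axis.
- ramekin_small: The small one of three round white ceramic ramekins: an open, straight-sided, finely fluted empty cup, outer diameter 38 mm, height 45 mm, wall 4 mm. Stands upright on the table, loose. Origin: centre of its underside; z up, its axis.
- plate_large: The large one of three round beige stoneware plates with radial grooves: outer diameter 170 mm, flat floor (out to 68 mm from the centre) 8 mm above the table, rim 16 mm above the table. Loose, stands on the table. Origin: centre of its underside; z up.
- plate_medium: The medium one of three round beige stoneware plates with radial grooves: outer diameter 140 mm, flat floor (out to 53 mm from the centre) 8 mm above the table, rim 16 mm above the table. Loose, stands on the table. Origin: centre of its underside; z up.
- plate_small: The small one of three round beige stoneware plates with radial grooves: outer diameter 112 mm, flat floor (out to 39 mm from the centre) 8 mm above the table, rim 16 mm above the table. Loose, stands on the table. Origin: centre of its underside; z up.
- dish_square: Square white ceramic dip dish, open and empty: 46 x 46 mm outside, height 45 mm, wall 4 mm. Stands upright on the table, loose. Origin: centre of its underside; x and y axes perpendicular to its sides, z up.
- plate_square: Square beige stoneware plate, 106 x 106 mm, flat floor 8 mm above the table with a rim 5 mm wide whose top is 14 mm above the table. Loose, stands on the table. Origin: centre of its underside; x and y axes perpendicular to its sides, z up.
- egg_cup: White ceramic egg cup on a foot and thin stem, 46 mm across at the rim, 58 mm high. Stands among the dishes; not part of the job. Origin: centre of its underside.
- salt_shaker: White ceramic salt shaker, round with a closed domed top with three holes, 42 mm across, 60 mm high. Stands among the dishes; not part of the job. Origin: centre of its underside.
Things that resemble listed ones, but are neither listed nor needed, are in the scene too. Leave any purple look-alike of the ramekin_small alone.

How it is judged (in metres and radians):
At the end, for the whole second after the job is handed in: Each dish stands upright (within 0.1 rad) and at rest on the floor of its matching plate, its centre within 15 mm of the plate's centre; the square dish's sides are within 0.2 rad of parallel to the square plate's; no plate, nor the egg cup or salt shaker, is more than 30 mm from where it started (horizontal distance between ramekin_large and plate_large below 0.015 m and z of ramekin_large in the frame of plate_large between 0.004 and 0.013 m and angle between each of ramekin_large, ramekin_medium, ramekin_small, dish_square's own z axis and vertical below 0.1 rad and linear speed of each of ramekin_large, ramekin_medium, ramekin_small, dish_square below 0.02 m/s and distance of each of plate_large, plate_medium, plate_small, plate_square, egg_cup, salt_shaker from where it was at the start of the episode below 0.03 m and horizontal distance between ramekin_medium and plate_medium below 0.015 m and z of ramekin_medium in the frame of plate_medium between 0.004 and 0.013 m and horizontal distance between ramekin_small and plate_small below 0.015 m and z of ramekin_small in the frame of plate_small between 0.004 and 0.013 m and horizontal distance between dish_square and plate_square below 0.015 m and z of dish_square in the frame of plate_square between 0.004 and 0.013 m and (angle between the x axis of dish_square and the x axis of plate_square, either way round below 0.2 rad or angle between the x axis of dish_square and the y axis of plate_square, either way round below 0.2 rad)); the robot touches nothing.
It fails at once if the egg cup is moved by more than 40 mm or tipped (distance of egg_cup from where it was at the start of the episode above 0.04 m or angle between egg_cup's own z axis and vertical above 0.5 rad).
It fails at once if the salt shaker is moved by more than 40 mm or tipped (distance of salt_shaker from where it was at the start of the episode above 0.04 m or angle between salt_shaker's own z axis and vertical above 0.5 rad).
It also fails if it takes over 120 s, if anything falls off the work surface, if the arm or the gripper's body presses on something with over 40 N, if the wrist force passes 120 N, or if a joint passes its speed limit or range.

## Working session

There is one attempt and no reset: what is moved stays moved. The work goes in short steps, Python scripts to look and compute and a tool call to move; the robot and the scene stay as the last step left them, time stands still between calls to the robot, and variables do not carry over. Pictures are saved under pics/ and viewed, at most 14 in all, crops included, and the job is handed in when it is done.

Besides the shell and the picture viewer there is one more tool, called after "Call:" as a command line: name --pt "numbers of a row" for each row, then --argument value for the rest. drive_tool: Moves the arm, as the interface text tells. Its arguments: {"type":"object","properties":{"rows":{"type":"array"}},"required":["rows"]}

```bash
mkdir -p pics; ls; cat > h.py <<'E'
import numpy as np, cv2
from station import *
def world(p, uv, z=None, T=None):
    "pixels (N,2) -> world points at the depth map (z None) or on plane z"
    uv=np.asarray(uv,float).reshape(-1,2)
    K=np.array([[p['fx'],0,p['cx']],[0,p['fy'],p['cy']],[0,0,1]])
    n=cv2.undistortPoints(uv.reshape(-1,1,2),K,np.array(p['distortion'],float)).reshape(-1,2)
    r=np.c_[n,np.ones(len(n))]
    if T is None:
        R=np.array(p['R']).T; c=-R@np.array(p['t'])
    else:
        R=T[:3,:3]; c=T[:3,3]
    d=r@R.T
    s=p['z_map'][uv[:,1].astype(int),uv[:,0].astype(int)] if z is None else (z-c[2])/d[:,2]
    return c+d*np.asarray(s)[:,None]
def shot(name):
    s=sense(); p=capture(name); T=None
    if name=='wrist':
        T=np.eye(4);T[:3,:3]=s['ee_rot'];T[:3,3]=s['tcp_pos'];T=T@np.array(p['T_tool_cam'])
    return p,T
def save(p,f): cv2.imwrite('pics/'+f,p['frame'][:,:,::-1])
E
cat > m.py <<'E'
from h import *
np.set_printoptions(precision=4,suppress=True)
p,_=shot('top'); save(p,'top0.png')
for n in "ramekin_large ramekin_medium ramekin_small dish_square plate_large plate_medium plate_small plate_square egg_cup salt_shaker".split():
    for d in masks_of(n,p)[:5]:
        if d['p']<.15: continue
        v,u=np.nonzero(d['region']); z=p['z_map'][v,u]; k=z>0
        P=world(p,np.c_[u,v][k]); top=np.percentile(P[:,2],97)
        Q=P[P[:,2]>top-.008]
        (c,s,a)=cv2.minAreaRect((Q[:,:2]*1000).astype(np.float32))
        print(n,round(d['p'],2),np.round(d['xy']),'top',round(top,3),'c',np.round(c),'s',np.round(s),'a',round(a),'n',len(u), 'rgb',p['frame'][v,u].mean(0).round())
q,_=shot('side'); save(q,'side0.png')
E
python3 m.py; python3 -c "
from h import *; s=sense(); print(s)"
```

```text
pics
ramekin_large 0.83 [438. 261.] top 0.046 c [ 455. -200.] s [60. 60.] a 90 n 1114 rgb [147. 150. 129.]
ramekin_large 0.68 [292. 267.] top 0.047 c [442.  74.] s [47. 48.] a 45 n 614 rgb [168. 174. 160.]
ramekin_medium 0.62 [290. 267.] top 0.046 c [441.  74.] s [46. 47.] a 45 n 569 rgb [167. 174. 160.]
ramekin_small 0.88 [278. 314.] top 0.047 c [358.  94.] s [36. 36.] a 90 n 398 rgb [ 95.  49. 106.]
ramekin_small 0.73 [227. 265.] top 0.046 c [445. 192.] s [37. 34.] a 90 n 443 rgb [131. 133. 118.]
ramekin_small 0.72 [237. 319.] top 0.047 c [353. 174.] s [36. 34.] a 89 n 421 rgb [83. 41. 94.]
dish_square 0.89 [143. 260.] top 0.046 c [450. 350.] s [47. 46.] a 63 n 863 rgb [121. 121. 103.]
dish_square 0.44 [470. 169.] top 0.015 c [ 624. -268.] s [105. 106.] a 16 n 2910 rgb [185. 184. 151.]
plate_large 0.63 [380. 168.] top 0.017 c [633. -91.] s [167. 168.] a 7 n 6103 rgb [188. 192. 162.]
plate_medium 0.62 [281. 170.] top 0.017 c [629.  97.] s [137. 136.] a 34 n 4051 rgb [188. 192. 165.]
plate_small 0.79 [194. 191.] top 0.017 c [585. 260.] s [108. 105.] a 3 n 2463 rgb [186. 187. 154.]
pl
[... 500 characters left out ...]
110313e+01, -1.48162887e+01]), 'joint_velocities': array([ 0.02188242, -0.04854947, -0.03143415, -0.04282394,  0.08738367,
        0.05020718]), 'effort': array([ 6.51231367e-04, -3.90213311e+01,  1.87535101e+01,  4.22240898e+00,
        1.53691397e-02, -2.94339247e-05]), 'tcp_pos': array([0.2535292 , 0.57124308, 0.2415579 ]), 'ee_rot': array([[ 9.13998648e-01, -4.05717229e-01, -2.86900932e-05],
       [-4.05717228e-01, -9.13998649e-01,  2.69520849e-05],
       [-3.71576316e-05, -1.29941041e-05, -9.99999999e-01]]), 'wrist_force': array([-0.53391355, -0.1921606 ,  0.26346362]), 'moment': array([-0.0627603 , -0.05678123, -0.03726971]), 'gripper_force': 0.0, 'gripper_width': 1.0001018629495984}
```

View pics/top0.png

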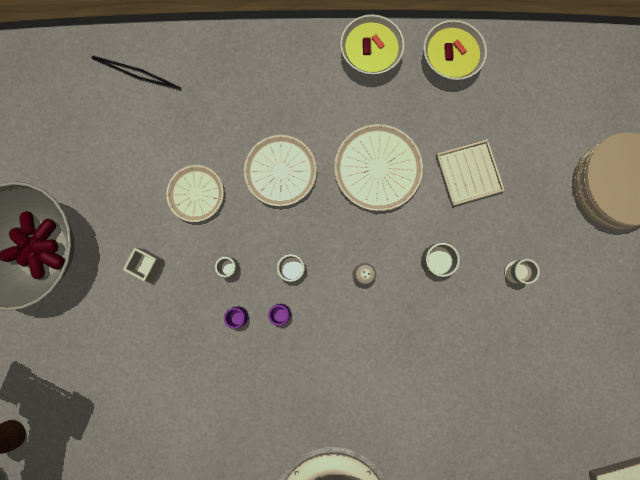

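View pics/side0.png

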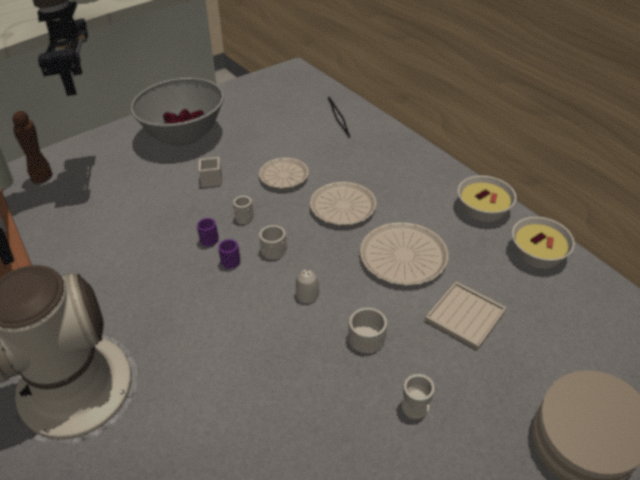

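The top picture shows the row of dishes near row 265: square (143,260), small (227,265), medium (290,267), large (438,261). The plates are near row 170, with the egg cup at (522,270), the shaker at (365,273) and the purple look-alikes at (237,319) and (278,314). The side picture agrees. Square dish first.

Call:
drive_tool --pt "100 24.5 -27.6 -10 0 0 -0.01" --pt "100 24.5 -27.6 -10 0 0 -0.01" --pt "100 24.5 -27.6 -10 0 0 -0.01" --pt "100 24.5 -27.6 -10 0 0 -0.01" --pt "100 24.5 -27.6 -10 0 0 -0.01"

```text
time_s: 1.02
tcp_pos: [0.3768, 0.4319, 0.1914]
ee_rot: [[0.893, -0.451, 0.0], [-0.451, -0.893, 0.0], [0.0, -0.001, -1.0]]
wrist_force: [0.0, 0.5, 0.3]
gripper_width: 0.997
gripper_force: 0.0
```

Call:
drive_tool --pt "100 24.5 -27.6 -5 0 0 0" --pt "100 24.5 -27.6 -5 0 0 0" --pt "100 24.5 -27.6 -5 0 0 0" --pt "100 0 0 0 0 0 0" --pt "100 0 0 0 0 0 0"

```text
time_s: 1.43
tcp_pos: [0.4506, 0.3488, 0.1763]
ee_rot: [[0.891, -0.454, -0.0], [-0.454, -0.891, -0.0], [-0.0, 0.001, -1.0]]
wrist_force: [1.2, 0.4, 0.0]
gripper_width: 1.002
gripper_force: 0.0
```

```bash
cat > w.py <<'E'
from h import *; import sys
np.set_printoptions(precision=4,suppress=True)
p,T=shot('wrist')
if len(sys.argv)>2: save(p,sys.argv[2])
s=sense(); R=s['ee_rot']; print('tcp',s['tcp_pos']*1000,'yaw of y',np.degrees(np.arctan2(R[1,1],R[0,1])),'t',s['time_s'],'w',s['gripper_width'])
for n in sys.argv[1].split(','):
    for d in masks_of(n,p)[:4]:
        if d['p']<.2: continue
        v,u=np.nonzero(d['region']); k=p['z_map'][v,u]>0
        P=world(p,np.c_[u,v][k],T=T); top=np.percentile(P[:,2],97)
        Q=P[P[:,2]>top-.006]; (c,sz,a)=cv2.minAreaRect((Q[:,:2]*1000).astype(np.float32))
        print(n,round(d['p'],2),np.round(d['xy']),'top',round(top*1000,1),'c',np.round(c,1),'s',np.round(sz,1),'a',round(a,1),'edge',u.min(),u.max(),v.min(),v.max())
E
python3 w.py dish_square,ramekin_small w1.png
```

```text
tcp [450.0856 349.9421 176.6004] yaw of y -116.89530783356541 t 1.4833 w 1.001201736570624
dish_square 0.8 [312. 232.] top 45.2 c [449.3 351.4] s [46.  46.8] a 63.1 edge 286 341 202 264
ramekin_small 0.88 [484. 155.] top 45.1 c [444.5 193.6] s [37.6 36.7] a 10.2 edge 451 515 131 180
ramekin_small 0.73 [607. 195.] top 44.7 c [358.6  98.2] s [34.3 37.3] a 80.3 edge 573 639 172 220
ramekin_small 0.2 [310. 232.] top 45.2 c [449.3 351.4] s [46.  46.8] a 63.1 edge 286 342 201 265
```

Call:
drive_tool --pt "100 -0.5 1 -36 0 0 0" --pt "100 0 0 -36 0 0 0" --pt "100 0 0 -36 0 0 0" --pt "100 0 0 -33 0 0 0" --pt "100 0 0 0 0 0 0"

```text
time_s: 2.0
tcp_pos: [0.445, 0.349, 0.0294]
ee_rot: [[0.893, -0.45, -0.009], [-0.45, -0.893, -0.01], [-0.003, 0.013, -1.0]]
wrist_force: [-0.9, -0.8, -1.0]
gripper_width: 1.0
gripper_force: 0.0
```

Call:
drive_tool --pt "40 0 0 0 0 0 0" --pt "30 0 0 0 0 0 0" --pt "30 0 0 0 0 0 0" --pt "30 0 0 0 0 0 0" --pt "30 0 0 0 0 0 0"

```text
time_s: 2.42
tcp_pos: [0.4497, 0.3524, 0.0375]
ee_rot: [[0.893, -0.451, 0.002], [-0.451, -0.893, 0.003], [0.001, -0.004, -1.0]]
wrist_force: [-0.3, -0.5, -0.1]
gripper_width: 0.709
gripper_force: 0.0
```

Call:
drive_tool --pt "30 0 0 0 0 0 0" --pt "30 0 0 0 0 0 0" --pt "30 0 0 0 0 0 0" --pt "30 0 0 0 0 0 0" --pt "30 0 0 0 0 0 0"

```text
time_s: 2.83
tcp_pos: [0.4493, 0.3515, 0.0362]
ee_rot: [[0.893, -0.451, 0.0], [-0.451, -0.893, 0.0], [0.0, -0.0, -1.0]]
wrist_force: [-0.3, -1.1, 4.9]
gripper_width: 0.524
gripper_force: 30.0
```

Call:
drive_tool --pt "30 0 0 15 0 0 0" --pt "30 0 0 25 0 0 0" --pt "30 0 0 25 0 0 0" --pt "30 0 0 20 0 0 0" --pt "30 0 0 0 0 0 0"

```text
time_s: 3.25
tcp_pos: [0.4509, 0.3534, 0.1245]
ee_rot: [[0.893, -0.45, 0.006], [-0.45, -0.893, 0.006], [0.002, -0.008, -1.0]]
wrist_force: [1.2, 0.1, -0.4]
gripper_width: 0.522
gripper_force: 30.0
```

Call:
drive_tool --pt "30 4.4 -15 0 0 0 -0.04" --pt "30 8.7 -31 0 0 0 -0.04" --pt "30 8.7 -31 0 0 0 -0.04" --pt "30 8.7 -31 0 0 0 -0.04" --pt "30 8.7 -31 0 0 0 -0.04"

```text
time_s: 3.67
tcp_pos: [0.4872, 0.2098, 0.1185]
ee_rot: [[0.783, -0.622, -0.003], [-0.622, -0.783, -0.002], [-0.001, 0.004, -1.0]]
wrist_force: [0.6, 0.1, -1.2]
gripper_width: 0.527
gripper_force: 30.0
```

Call:
drive_tool --pt "30 8.7 -31 0 0 0 -0.04" --pt "30 8.7 -31 0 0 0 -0.04" --pt "30 8.7 -31 0 0 0 -0.04" --pt "30 8.7 -31 0 0 0 -0.04" --pt "30 8.7 -31 0 0 0 -0.04"

```text
time_s: 4.08
tcp_pos: [0.5305, 0.0549, 0.1186]
ee_rot: [[0.644, -0.765, -0.004], [-0.765, -0.644, -0.001], [-0.002, 0.003, -1.0]]
wrist_force: [-0.3, 1.0, -1.4]
gripper_width: 0.526
gripper_force: 30.0
```

Call:
drive_tool --pt "30 8.7 -31 0 0 0 -0.04" --pt "30 8.7 -31 0 0 0 -0.04" --pt "30 8.7 -31 0 0 0 -0.04" --pt "30 8.7 -31 0 0 0 -0.04" --pt "30 8.7 -31 0 0 0 -0.04"

```text
time_s: 4.5
tcp_pos: [0.5737, -0.0998, 0.1183]
ee_rot: [[0.478, -0.878, -0.004], [-0.878, -0.478, 0.0], [-0.002, 0.004, -1.0]]
wrist_force: [1.3, -0.0, -0.6]
gripper_width: 0.528
gripper_force: 30.0
```

Call:
drive_tool --pt "30 8.7 -31 0 0 0 -0.04" --pt "30 8.7 -31 0 0 0 -0.04" --pt "30 8.7 -31 0 0 0 -0.04" --pt "30 8.7 -31 0 0 0 -0.04" --pt "30 4.4 -15 0 0 0 -0.04"

```text
time_s: 4.92
tcp_pos: [0.6133, -0.2403, 0.1177]
ee_rot: [[0.292, -0.956, -0.004], [-0.956, -0.292, 0.0], [-0.001, 0.003, -1.0]]
wrist_force: [0.3, 0.4, -0.9]
gripper_width: 0.525
gripper_force: 30.0
```

Call:
drive_tool --pt "30 0 0 0 0 0 -0.02" --pt "30 0 0 0 0 0 0" --pt "30 0 0 0 0 0 0" --pt "30 0 0 0 0 0 0" --pt "30 0 0 0 0 0 0"

```text
time_s: 5.33
tcp_pos: [0.6141, -0.2355, 0.1203]
ee_rot: [[0.281, -0.96, -0.001], [-0.96, -0.281, 0.0], [-0.0, 0.001, -1.0]]
wrist_force: [-0.2, 0.4, -1.2]
gripper_width: 0.525
gripper_force: 30.0
```

```bash
python3 w.py plate_square,plate_large,ramekin_large w2.png
```

```text
tcp [ 614.3263 -235.5462  120.5625] yaw of y -163.7007780207379 t 5.3833 w 0.5280681422612675
plate_square 0.94 [314. 188.] top 13.7 c [ 625.  -267.8] s [106.7 105.3] a 16.0 edge 240 389 125 266
plate_large 0.74 [288. 365.] top 15.7 c [ 600.3 -185.2] s [104.3 113.4] a 64.4 edge 220 341 305 373
```

Call:
drive_tool --pt "30 5.2 -16.1 0 0 0 0" --pt "30 5.2 -16.1 0 0 0 0" --pt "30 0 0 -15 0 0 0" --pt "30 0 0 -25 0 0 0" --pt "30 0 0 -20 0 0 0"

```text
time_s: 5.95
tcp_pos: [0.6249, -0.2687, 0.06]
ee_rot: [[0.279, -0.96, 0.001], [-0.96, -0.279, 0.0], [0.0, -0.001, -1.0]]
wrist_force: [0.3, 0.8, -1.6]
gripper_width: 0.528
gripper_force: 30.0
```

Call:
drive_tool --pt "30 0 0 -10 0 0 0" --pt "30 0 0 -3 0 0 0" --pt "30 0 0 0 0 0 0" --pt "30 0 0 0 0 0 0" --pt "30 0 0 0 0 0 0"

```text
time_s: 6.37
tcp_pos: [0.626, -0.269, 0.0493]
ee_rot: [[0.28, -0.96, 0.003], [-0.96, -0.28, -0.001], [0.002, -0.003, -1.0]]
wrist_force: [-0.4, -0.6, -1.4]
gripper_width: 0.525
gripper_force: 30.0
```

Call:
drive_tool --pt "30 0 0 -2 0 0 0" --pt "30 0 0 -2 0 0 0" --pt "30 0 0 0 0 0 0" --pt "30 0 0 0 0 0 0" --pt "30 0 0 0 0 0 0"

```text
time_s: 6.78
tcp_pos: [0.6254, -0.2689, 0.0443]
ee_rot: [[0.279, -0.96, 0.002], [-0.96, -0.279, -0.0], [0.001, -0.001, -1.0]]
wrist_force: [0.5, 0.3, 0.5]
gripper_width: 0.524
gripper_force: 30.0
```

Seated height (44 mm expected). Lower 1 mm, open to 75 %, and lift.

Call:
drive_tool --pt "60 0 0 -0.7 0 0 0" --pt "75 0 0 0 0 0 0" --pt "75 0 0 0 0 0 0" --pt "75 0 0 0 0 0 0" --pt "75 0 0 0 0 0 0"

```text
time_s: 7.2
tcp_pos: [0.6247, -0.2688, 0.0426]
ee_rot: [[0.279, -0.96, -0.0], [-0.96, -0.279, 0.0], [-0.0, 0.0, -1.0]]
wrist_force: [-0.3, -0.2, -0.5]
gripper_width: 0.732
gripper_force: 0.0
```

Call:
drive_tool --pt "75 0 0 10 0 0 0" --pt "75 0 0 20 0 0 0" --pt "75 0 0 35 0 0 0" --pt "100 0 0 25 0 0 0" --pt "100 0 0 10 0 0 0"

```text
time_s: 7.62
tcp_pos: [0.6271, -0.2696, 0.1487]
ee_rot: [[0.28, -0.96, 0.008], [-0.96, -0.28, -0.003], [0.005, -0.007, -1.0]]
wrist_force: [-0.2, 0.5, 1.0]
gripper_width: 0.828
gripper_force: 0.0
```

```bash
python3 w.py dish_square,plate_square,ramekin_large w3.png
```

```text
tcp [ 627.3342 -269.625   149.1398] yaw of y -163.73744498256033 t 7.6667 w 0.8691682883106918
dish_square 0.67 [317. 244.] top 53.1 c [ 625.5 -268.6] s [45.3 47.4] a 15.2 edge 288 350 209 279
plate_square 0.7 [322. 209.] top 13.8 c [ 625.  -267.8] s [106.4 106.1] a 15.9 edge 255 385 173 295
```

Call:
drive_tool --pt "100 -20 8 0 0 0 0" --pt "100 -37.5 15.2 0 0 0 0" --pt "100 -37.5 15.2 0 0 0 0" --pt "100 -37.5 15.2 0 0 0 0" --pt "100 -37.5 15.2 0 0 0 0"

```text
time_s: 8.23
tcp_pos: [0.4515, -0.1992, 0.1404]
ee_rot: [[0.279, -0.96, -0.005], [-0.96, -0.279, 0.001], [-0.002, 0.005, -1.0]]
wrist_force: [0.2, 0.6, 0.1]
gripper_width: 0.999
gripper_force: 0.0
```

Call:
drive_tool --pt "100 0 0 0 0 0 0" --pt "100 0 0 0 0 0 0" --pt "100 0 0 0 0 0 0" --pt "100 0 0 0 0 0 0"

```text
time_s: 8.57
tcp_pos: [0.456, -0.2002, 0.1424]
ee_rot: [[0.279, -0.96, -0.0], [-0.96, -0.279, -0.0], [0.0, 0.0, -1.0]]
wrist_force: [-0.2, 0.2, 0.6]
gripper_width: 1.004
gripper_force: 0.0
```

```bash
python3 w.py ramekin_large,plate_large,salt_shaker,egg_cup
```

```text
tcp [ 456.101  -200.2381  142.3801] yaw of y -163.79860101808725 t 8.6167 w 1.003903444180732
ramekin_large 0.58 [317. 239.] top 44.9 c [ 456.3 -201.3] s [60.9 60.9] a 49.7 edge 274 357 196 284
plate_large 0.88 [ 88. 250.] top 15.8 c [ 612.4 -135.8] s [236.8 100. ] a 20.2 edge 0 185 202 308
salt_shaker 0.55 [298. 370.] top 32.6 c [ 449.  -143.6] s [ 22.2 159.3] a 6.4 edge 279 321 355 385
egg_cup 0.7 [411.  43.] top 58.2 c [ 433.1 -349.6] s [45.1 43.6] a 15.8 edge 371 457 0 87
egg_cup 0.59 [ 85. 248.] top 15.9 c [ 609.2 -136.7] s [241.1 100.4] a 20.3 edge 0 185 202 308
```

Call:
drive_tool --pt "100 0.3 -1 -25 0 0 0" --pt "100 0 0 -38 0 0 0" --pt "100 0 0 -28 0 0 0" --pt "100 0 0 -15 0 0 0" --pt "60 0 0 0 0 0 0"

```text
time_s: 9.23
tcp_pos: [0.4528, -0.2007, 0.0333]
ee_rot: [[0.278, -0.96, -0.008], [-0.96, -0.278, 0.001], [-0.003, 0.007, -1.0]]
wrist_force: [-0.8, 0.4, -0.1]
gripper_width: 0.975
gripper_force: 0.0
```

Call:
drive_tool --pt "50 0 0 0 0 0 0" --pt "50 0 0 0 0 0 0" --pt "50 0 0 0 0 0 0" --pt "50 0 0 0 0 0 0" --pt "50 0 0 0 0 0 0"

```text
time_s: 9.65
tcp_pos: [0.4562, -0.2011, 0.0382]
ee_rot: [[0.279, -0.96, 0.003], [-0.96, -0.279, -0.0], [0.001, -0.003, -1.0]]
wrist_force: [-0.0, -1.0, 3.1]
gripper_width: 0.713
gripper_force: 30.0
```

Call:
drive_tool --pt "50 0 0 0 0 0 0" --pt "50 0 0 0 0 0 0"

```text
time_s: 9.82
tcp_pos: [0.4562, -0.2011, 0.0382]
ee_rot: [[0.28, -0.96, 0.003], [-0.96, -0.28, -0.001], [0.001, -0.002, -1.0]]
wrist_force: [-0.7, 0.9, 6.9]
gripper_width: 0.713
gripper_force: 30.0
```

Call:
drive_tool --pt "50 0 0 15 0 0 0" --pt "50 0 0 25 0 0 0" --pt "50 0 0 25 0 0 0" --pt "50 8 5 15 0 0 0" --pt "50 20 12.5 0 0 0 0"

```text
time_s: 10.23
tcp_pos: [0.4832, -0.1842, 0.1204]
ee_rot: [[0.277, -0.961, 0.005], [-0.961, -0.277, -0.0], [0.002, -0.005, -1.0]]
wrist_force: [0.9, -1.5, -1.8]
gripper_width: 0.71
gripper_force: 30.0
```

Call:
drive_tool --pt "50 35 22 0 0 0 0" --pt "50 35 22 0 0 0 0" --pt "50 35 22 0 0 0 0" --pt "50 30 18.5 0 0 0 0" --pt "50 13.8 8 0 0 0 0"

```text
time_s: 10.65
tcp_pos: [0.6354, -0.0884, 0.1165]
ee_rot: [[0.282, -0.959, 0.002], [-0.959, -0.282, 0.0], [0.0, -0.002, -1.0]]
wrist_force: [0.7, -1.1, -1.4]
gripper_width: 0.712
gripper_force: 30.0
```

Call:
drive_tool --pt "50 0 0 0 0 0 0" --pt "50 0 0 0 0 0 0" --pt "50 0 0 0 0 0 0"

```text
time_s: 10.9
tcp_pos: [0.6306, -0.0912, 0.1162]
ee_rot: [[0.279, -0.96, -0.002], [-0.96, -0.279, 0.0], [-0.001, 0.002, -1.0]]
wrist_force: [-0.2, -0.2, -0.4]
gripper_width: 0.712
gripper_force: 30.0
```

```bash
python3 w.py plate_large w4.png
```

```text
tcp [630.579  -91.5289 116.5615] yaw of y -163.83584342379487 t 10.95 w 0.7147436483115934
plate_large 0.96 [310. 199.] top 15.8 c [ 640.5 -112.6] s [169.  123.2] a 17.6 edge 199 424 127 295
```

View pics/w4.png

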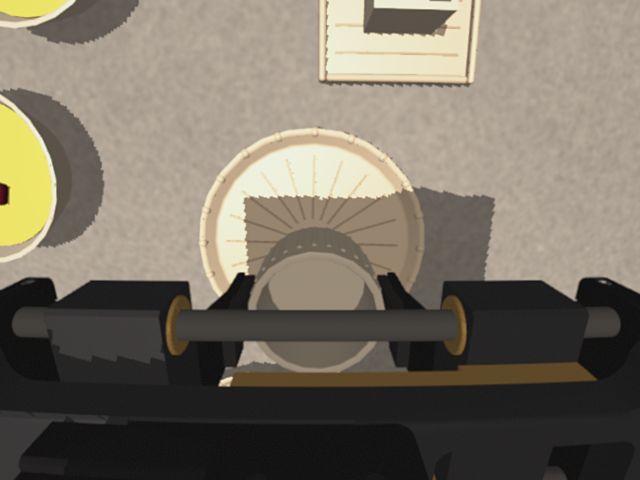

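The wrist picture shows the ramekin level in the jaws at (315,310) over the plate (310,199). The plate's centre works out as (633.4, -91), so I shift 2.8 mm and lower.

Call:
drive_tool --pt "50 2.8 0.3 -10 0 0 0" --pt "50 0 0 -25 0 0 0" --pt "50 0 0 -20 0 0 0" --pt "50 0 0 -9 0 0 0" --pt "50 0 0 -2 0 0 0"

```text
time_s: 11.42
tcp_pos: [0.6328, -0.0912, 0.0482]
ee_rot: [[0.278, -0.96, -0.005], [-0.961, -0.278, -0.0], [-0.001, 0.005, -1.0]]
wrist_force: [0.1, -0.2, -1.4]
gripper_width: 0.714
gripper_force: 30.0
```

Call:
drive_tool --pt "50 0 0 -2 0 0 0" --pt "50 0 0 -1 0 0 0" --pt "50 0 0 0 0 0 0" --pt "50 0 0 0 0 0 0" --pt "50 0 0 0 0 0 0"

```text
time_s: 11.83
tcp_pos: [0.6353, -0.0906, 0.0488]
ee_rot: [[0.279, -0.96, 0.002], [-0.96, -0.279, 0.0], [0.0, -0.002, -1.0]]
wrist_force: [0.2, -0.1, -0.8]
gripper_width: 0.715
gripper_force: 30.0
```

Call:
drive_tool --pt "50 0 0 -1.5 0 0 0" --pt "50 0 0 -1.5 0 0 0" --pt "50 0 0 0 0 0 0" --pt "50 0 0 0 0 0 0" --pt "50 0 0 0 0 0 0"

```text
time_s: 12.25
tcp_pos: [0.6352, -0.0906, 0.0463]
ee_rot: [[0.28, -0.96, 0.001], [-0.96, -0.28, -0.0], [0.001, -0.001, -1.0]]
wrist_force: [-1.8, 1.0, 5.1]
gripper_width: 0.713
gripper_force: 30.0
```

Call:
drive_tool --pt "80 0 0 0 0 0 0" --pt "90 0 0 0 0 0 0" --pt "90 0 0 0 0 0 0" --pt "90 0 0 0 0 0 0" --pt "90 0 0 10 0 0 0"

```text
time_s: 12.67
tcp_pos: [0.6331, -0.0907, 0.0528]
ee_rot: [[0.279, -0.96, -0.005], [-0.96, -0.279, 0.0], [-0.001, 0.005, -1.0]]
wrist_force: [-0.9, -0.9, -1.3]
gripper_width: 0.888
gripper_force: 0.0
```

Call:
drive_tool --pt "90 0 0 20 0 0 0" --pt "90 0 0 30 0 0 0" --pt "90 0 0 30 0 0 0" --pt "90 -10 8 10 0 0 0" --pt "90 -20 17 0 0 0 0"

```text
time_s: 13.08
tcp_pos: [0.6084, -0.0666, 0.1494]
ee_rot: [[0.278, -0.961, 0.01], [-0.961, -0.278, -0.0], [0.003, -0.009, -1.0]]
wrist_force: [1.2, 1.2, -1.3]
gripper_width: 0.899
gripper_force: 0.0
```

Call:
drive_tool --pt "90 -29 24.5 0 0 0 0" --pt "90 -29 24.5 0 0 0 0" --pt "90 -29 24.5 0 0 0 0" --pt "90 -29 24.5 0 0 0 0" --pt "90 -29 24.5 0 0 0 0"

```text
time_s: 13.5
tcp_pos: [0.4586, 0.0576, 0.1455]
ee_rot: [[0.279, -0.96, 0.001], [-0.96, -0.279, 0.0], [-0.0, -0.001, -1.0]]
wrist_force: [0.5, 0.7, -0.4]
gripper_width: 0.9
gripper_force: 0.0
```

Call:
drive_tool --pt "90 -19 16.5 0 0 0 0" --pt "90 0 0 0 0 0 0" --pt "90 0 0 0 0 0 0" --pt "90 0 0 0 0 0 0" --pt "90 0 0 0 0 0 0"

```text
time_s: 13.92
tcp_pos: [0.4417, 0.0731, 0.1452]
ee_rot: [[0.278, -0.96, 0.001], [-0.96, -0.278, 0.0], [-0.0, -0.001, -1.0]]
wrist_force: [-1.3, 1.0, -0.0]
gripper_width: 0.901
gripper_force: 0.0
```

```bash
python3 w.py ramekin_medium,plate_large,ramekin_small,salt_shaker w5.png
```

```text
tcp [441.5933  72.9295 144.9449] yaw of y -163.86429805326802 t 13.9667 w 0.9004506259239932
ramekin_medium 0.66 [315. 241.] top 44.9 c [442.2  73.7] s [48.2 49.5] a 29.4 edge 283 348 205 277
plate_large 0.6 [124.  27.] top 15.9 c [620.2 -34. ] s [154.1  54.1] a 13.4 edge 24 227 0 75
plate_large 0.56 [ 92. 198.] top 15.7 c [628.3  96.9] s [138.6 137.8] a 11.3 edge 13 174 114 279
ramekin_small 0.91 [376. 355.] top 44.5 c [357.7 161.9] s [32.4  9.8] a 21.7 edge 357 402 342 372
ramekin_small 0.9 [276. 364.] top 44.8 c [443.7 130.1] s [154.4  34.8] a 88.4 edge 252 298 341 385
ramekin_small 0.86 [394. 275.] top 44.9 c [374.4  70. ] s [36.7 64.3] a 32.4 edge 379 433 260 307
salt_shaker 0.89 [384.  70.] top 59.2 c [430.6 -60. ] s [25.2 25.2] a 65.1 edge 352 416 37 104
```

Call:
drive_tool --pt "90 0.5 0.8 -25 0 0 0" --pt "90 0 0 -38 0 0 0" --pt "90 0 0 -30 0 0 0" --pt "90 0 0 -15 0 0 0" --pt "60 0 0 0 0 0 0"

```text
time_s: 14.58
tcp_pos: [0.4391, 0.0726, 0.0336]
ee_rot: [[0.278, -0.961, -0.007], [-0.961, -0.278, -0.004], [0.002, 0.008, -1.0]]
wrist_force: [-0.2, -0.8, 0.4]
gripper_width: 0.877
gripper_force: 0.0
```

Call:
drive_tool --pt "40 0 0 0 0 0 0" --pt "35 0 0 0 0 0 0" --pt "35 0 0 0 0 0 0" --pt "35 0 0 0 0 0 0" --pt "35 0 0 0 0 0 0"

```text
time_s: 15.0
tcp_pos: [0.442, 0.0745, 0.038]
ee_rot: [[0.28, -0.96, 0.002], [-0.96, -0.28, 0.001], [-0.001, -0.003, -1.0]]
wrist_force: [-0.9, -0.8, 4.4]
gripper_width: 0.562
gripper_force: 30.0
```

Call:
drive_tool --pt "35 0 0 0 0 0 0" --pt "35 0 0 0 0 0 0" --pt "35 0 0 0 0 0 0"

```text
time_s: 15.25
tcp_pos: [0.442, 0.0745, 0.038]
ee_rot: [[0.28, -0.96, 0.002], [-0.96, -0.28, 0.001], [-0.0, -0.002, -1.0]]
wrist_force: [-1.0, -0.6, 6.7]
gripper_width: 0.56
gripper_force: 30.0
```

Call:
drive_tool --pt "35 0 0 15 0 0 0" --pt "35 0 0 25 0 0 0" --pt "35 0 0 25 0 0 0" --pt "35 8 1 12 0 0 0" --pt "35 22 2.5 0 0 0 0"

```text
time_s: 15.67
tcp_pos: [0.4706, 0.0777, 0.1169]
ee_rot: [[0.28, -0.96, 0.003], [-0.96, -0.28, 0.002], [-0.001, -0.004, -1.0]]
wrist_force: [0.3, 0.5, -2.0]
gripper_width: 0.562
gripper_force: 30.0
```

Call:
drive_tool --pt "35 36 4.5 0 0 0 0" --pt "35 38 4.5 0 0 0 0" --pt "35 38 4.5 0 0 0 0" --pt "35 30 3.5 0 0 0 0" --pt "35 14.5 2 0 0 0 0"

```text
time_s: 16.08
tcp_pos: [0.6311, 0.0969, 0.1132]
ee_rot: [[0.279, -0.96, 0.002], [-0.96, -0.279, 0.0], [0.0, -0.002, -1.0]]
wrist_force: [0.4, -0.2, -1.1]
gripper_width: 0.556
gripper_force: 30.0
```

Call:
drive_tool --pt "35 0 0 0 0 0 0" --pt "35 0 0 0 0 0 0" --pt "35 0 0 0 0 0 0" --pt "35 0 0 0 0 0 0"

```text
time_s: 16.42
tcp_pos: [0.6264, 0.0964, 0.1138]
ee_rot: [[0.279, -0.96, -0.001], [-0.96, -0.279, -0.0], [-0.0, 0.001, -1.0]]
wrist_force: [-0.4, -1.3, -0.3]
gripper_width: 0.562
gripper_force: 30.0
```

Seat height should read about 46 with contact; lowering 67 mm.

Call:
drive_tool --pt "35 2 0.5 -10 0 0 0" --pt "35 0 0 -25 0 0 0" --pt "35 0 0 -20 0 0 0" --pt "35 0 0 -9 0 0 0" --pt "35 0 0 -2 0 0 0"

```text
time_s: 16.83
tcp_pos: [0.6284, 0.0968, 0.0463]
ee_rot: [[0.28, -0.96, -0.003], [-0.96, -0.28, -0.001], [0.0, 0.004, -1.0]]
wrist_force: [0.3, 0.5, -1.0]
gripper_width: 0.564
gripper_force: 30.0
```

Call:
drive_tool --pt "35 0 0 0 0 0 0" --pt "35 0 0 -1.5 0 0 0" --pt "35 0 0 -1 0 0 0" --pt "35 0 0 0 0 0 0" --pt "35 0 0 0 0 0 0"

```text
time_s: 17.25
tcp_pos: [0.6302, 0.0973, 0.046]
ee_rot: [[0.279, -0.96, 0.001], [-0.96, -0.279, 0.0], [-0.0, -0.001, -1.0]]
wrist_force: [-0.0, 1.0, -0.9]
gripper_width: 0.554
gripper_force: 30.0
```

Call:
drive_tool --pt "35 0 0 -1 0 0 0" --pt "35 0 0 0 0 0 0" --pt "60 0 0 0 0 0 0" --pt "80 0 0 0 0 0 0" --pt "80 0 0 0 0 0 0"

```text
time_s: 17.67
tcp_pos: [0.6299, 0.0971, 0.0445]
ee_rot: [[0.279, -0.96, 0.0], [-0.96, -0.279, 0.0], [-0.0, -0.001, -1.0]]
wrist_force: [-1.0, -0.8, -0.1]
gripper_width: 0.676
gripper_force: 0.0
```

Call:
drive_tool --pt "80 0 0 0 0 0 0" --pt "80 0 0 10 0 0 0" --pt "80 0 0 20 0 0 0" --pt "80 0 0 35 0 0 0" --pt "80 0 0 35 0 0 0"

```text
time_s: 18.08
tcp_pos: [0.629, 0.0967, 0.1449]
ee_rot: [[0.279, -0.96, -0.003], [-0.96, -0.279, -0.001], [0.0, 0.003, -1.0]]
wrist_force: [1.1, 0.1, 0.8]
gripper_width: 0.799
gripper_force: 0.0
```

Call:
drive_tool --pt "80 -17 8 0 0 0 0" --pt "80 -36 18 0 0 0 0" --pt "80 -36 19 0 0 0 0" --pt "80 -36 19 0 0 0 0" --pt "80 -36 19 0 0 0 0"

```text
time_s: 18.5
tcp_pos: [0.4674, 0.1805, 0.145]
ee_rot: [[0.278, -0.96, 0.001], [-0.96, -0.278, 0.001], [-0.0, -0.001, -1.0]]
wrist_force: [0.3, 1.4, -0.7]
gripper_width: 0.8
gripper_force: 0.0
```

Call:
drive_tool --pt "80 -23 13 0 0 0 0" --pt "80 0 0 0 0 0 0" --pt "80 0 0 0 0 0 0" --pt "80 0 0 0 0 0 0" --pt "80 0 0 0 0 0 0"

```text
time_s: 18.92
tcp_pos: [0.4466, 0.1931, 0.1447]
ee_rot: [[0.278, -0.96, 0.001], [-0.96, -0.278, 0.0], [-0.0, -0.001, -1.0]]
wrist_force: [0.3, -0.2, 0.0]
gripper_width: 0.799
gripper_force: 0.0
```

```bash
python3 w.py ramekin_small,plate_small,ramekin_medium w6.png
```

```text
tcp [446.6236 192.8807 144.4121] yaw of y -163.85849883881755 t 18.9667 w 0.8030974717884279
ramekin_small 0.91 [434. 248.] top 45.0 c [352.5 175.2] s [37.3 37.5] a 53.1 edge 404 466 221 281
ramekin_small 0.91 [465. 152.] top 45.1 c [358.4  95.4] s [37.5 36.4] a 63.2 edge 431 502 124 179
ramekin_small 0.85 [321. 244.] top 45.0 c [444.6 192.6] s [37. 37.] a 40.4 edge 294 344 210 270
plate_small 0.87 [139. 247.] top 15.8 c [556.9 243.7] s [174.7  98.4] a 17.8 edge 78 204 200 309
ramekin_medium 0.55 [97. 45.] top 52.9 c [630.   98.5] s [51.  46.7] a 13.0 edge 47 150 0 85
```

View pics/w6.png

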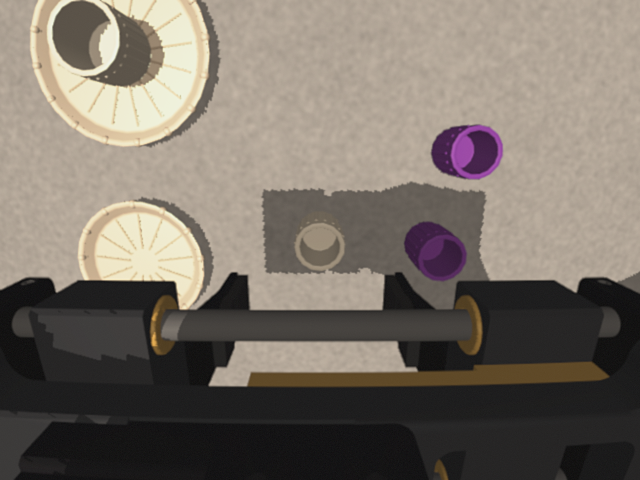

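The small white ramekin is at (320,244), with the purple ones clear at (434,248) and (465,152). The medium ramekin stands upright on its plate at (90,45). I descend with the jaws at 70 %.

Call:
drive_tool --pt "70 -2 -0.2 -25 0 0 0" --pt "70 0 0 -38 0 0 0" --pt "70 0 0 -30 0 0 0" --pt "70 0 0 -15 0 0 0" --pt "60 0 0 0 0 0 0"

```text
time_s: 19.53
tcp_pos: [0.442, 0.1908, 0.0328]
ee_rot: [[0.278, -0.961, -0.007], [-0.961, -0.278, -0.005], [0.003, 0.008, -1.0]]
wrist_force: [0.0, -0.1, 0.7]
gripper_width: 0.674
gripper_force: 0.0
```

Call:
drive_tool --pt "30 0 0 0 0 0 0" --pt "20 0 0 0 0 0 0" --pt "20 0 0 0 0 0 0" --pt "20 0 0 0 0 0 0" --pt "20 0 0 0 0 0 0"

```text
time_s: 19.95
tcp_pos: [0.4446, 0.1935, 0.0377]
ee_rot: [[0.28, -0.96, 0.002], [-0.96, -0.28, 0.002], [-0.001, -0.003, -1.0]]
wrist_force: [-0.0, 0.2, 3.2]
gripper_width: 0.416
gripper_force: 30.0
```

Call:
drive_tool --pt "20 0 0 0 0 0 0" --pt "20 0 0 0 0 0 0" --pt "20 0 0 0 0 0 0"

```text
time_s: 20.2
tcp_pos: [0.4445, 0.1935, 0.0377]
ee_rot: [[0.28, -0.96, 0.002], [-0.96, -0.28, 0.001], [-0.001, -0.003, -1.0]]
wrist_force: [-1.1, 0.5, 5.7]
gripper_width: 0.419
gripper_force: 30.0
```

Call:
drive_tool --pt "20 0 0 15 0 0 0" --pt "20 0 0 25 0 0 0" --pt "20 0 0 25 0 0 0" --pt "20 8 4 12 0 0 0" --pt "20 22 10 0 0 0 0"

```text
time_s: 20.62
tcp_pos: [0.4731, 0.2068, 0.1168]
ee_rot: [[0.28, -0.96, 0.003], [-0.96, -0.28, 0.003], [-0.002, -0.004, -1.0]]
wrist_force: [0.1, 0.1, -0.9]
gripper_width: 0.416
gripper_force: 30.0
```

Call:
drive_tool --pt "20 34 16 0 0 0 0" --pt "20 34 16 0 0 0 0" --pt "20 28 13 0 0 0 0" --pt "20 15 7.5 0 0 0 0" --pt "20 0 0 0 0 0 0"

```text
time_s: 21.03
tcp_pos: [0.5876, 0.2609, 0.1126]
ee_rot: [[0.279, -0.96, 0.002], [-0.96, -0.279, 0.001], [-0.0, -0.002, -1.0]]
wrist_force: [1.1, -0.5, -1.3]
gripper_width: 0.418
gripper_force: 30.0
```

Call:
drive_tool --pt "20 0 0 0 0 0 0" --pt "20 0 0 0 0 0 0" --pt "20 0 0 0 0 0 0"

```text
time_s: 21.28
tcp_pos: [0.5836, 0.2589, 0.1134]
ee_rot: [[0.279, -0.96, -0.001], [-0.96, -0.279, -0.0], [0.0, 0.001, -1.0]]
wrist_force: [-0.9, 0.1, -1.7]
gripper_width: 0.419
gripper_force: 30.0
```

```bash
python3 w.py plate_small
```

```text
tcp [583.7794 258.9967 113.5936] yaw of y -163.77583279247287 t 21.3333 w 0.41305445064935664
plate_small 0.77 [310. 224.] top 15.9 c [588.9 246.5] s [110.7  84.3] a 17.1 edge 239 389 171 284
```

Call:
drive_tool --pt "20 1 0.3 -10 0 0 0" --pt "20 0 0 -25 0 0 0" --pt "20 0 0 -20 0 0 0" --pt "20 0 0 -9 0 0 0" --pt "20 0 0 -2 0 0 0"

```text
time_s: 21.8
tcp_pos: [0.5849, 0.2591, 0.0458]
ee_rot: [[0.28, -0.96, -0.002], [-0.96, -0.28, -0.002], [0.001, 0.003, -1.0]]
wrist_force: [-0.2, -0.3, 0.1]
gripper_width: 0.416
gripper_force: 30.0
```

Call:
drive_tool --pt "20 0 0 0 0 0 0" --pt "20 0 0 -1.5 0 0 0" --pt "20 0 0 -1.5 0 0 0" --pt "20 0 0 0 0 0 0" --pt "20 0 0 0 0 0 0"

```text
time_s: 22.22
tcp_pos: [0.5863, 0.2601, 0.0455]
ee_rot: [[0.279, -0.96, 0.002], [-0.96, -0.279, 0.001], [-0.001, -0.002, -1.0]]
wrist_force: [-0.1, 0.3, 3.5]
gripper_width: 0.416
gripper_force: 30.0
```

Contact at the expected height. Release and lift, then back away and check.

Call:
drive_tool --pt "50 0 0 0 0 0 0" --pt "65 0 0 0 0 0 0" --pt "65 0 0 0 0 0 0" --pt "65 0 0 0 0 0 0" --pt "65 0 0 0 0 0 0"

```text
time_s: 22.63
tcp_pos: [0.5857, 0.2596, 0.0441]
ee_rot: [[0.279, -0.96, -0.0], [-0.96, -0.279, -0.0], [0.0, 0.0, -1.0]]
wrist_force: [-0.5, 0.7, -1.0]
gripper_width: 0.632
gripper_force: 0.0
```

Call:
drive_tool --pt "65 0 0 10 0 0 0" --pt "65 0 0 20 0 0 0" --pt "65 0 0 35 0 0 0" --pt "65 0 0 35 0 0 0" --pt "65 0 0 40 0 0 0"

```text
time_s: 23.05
tcp_pos: [0.585, 0.2592, 0.1854]
ee_rot: [[0.279, -0.96, -0.002], [-0.96, -0.279, -0.001], [0.001, 0.002, -1.0]]
wrist_force: [0.7, 0.2, -0.4]
gripper_width: 0.65
gripper_force: 0.0
```

Call:
drive_tool --pt "65 -20 15 10 0 0 0" --pt "65 -35 20 0 0 0 0" --pt "65 -35 20 0 0 0 0" --pt "65 -35 20 0 0 0 0" --pt "65 -35 20 0 0 0 0"

```text
time_s: 23.47
tcp_pos: [0.4243, 0.3552, 0.1953]
ee_rot: [[0.279, -0.96, 0.001], [-0.96, -0.279, 0.001], [-0.001, -0.001, -1.0]]
wrist_force: [0.1, 0.8, 0.0]
gripper_width: 0.651
gripper_force: 0.0
```

Call:
drive_tool --pt "65 0 0 0 0 0 0" --pt "65 0 0 0 0 0 0" --pt "65 0 0 0 0 0 0" --pt "65 0 0 0 0 0 0" --pt "65 0 0 0 0 0 0"

```text
time_s: 23.88
tcp_pos: [0.4267, 0.3541, 0.1943]
ee_rot: [[0.277, -0.961, 0.0], [-0.961, -0.277, -0.0], [0.0, 0.0, -1.0]]
wrist_force: [0.6, 0.4, 0.3]
gripper_width: 0.653
gripper_force: 0.0
```

```bash
sed -i 's/top0/top1/;s/side0/side1/' m.py; python3 m.py
```

```text
ramekin_large 0.86 [378. 162.] top 0.054 c [635. -90.] s [61. 60.] a 51 n 1079 rgb [149. 153. 138.]
ramekin_medium 0.56 [278. 167.] top 0.054 c [630.  95.] s [46. 48.] a 53 n 673 rgb [140. 143. 131.]
ramekin_small 0.81 [279. 318.] top 0.046 c [358.  94.] s [36. 36.] a 89 n 370 rgb [ 99.  50. 111.]
ramekin_small 0.77 [233. 317.] top 0.047 c [353. 175.] s [34. 36.] a 0 n 387 rgb [ 90.  43. 101.]
ramekin_small 0.56 [188. 189.] top 0.054 c [587. 259.] s [36. 36.] a 58 n 509 rgb [126. 126. 109.]
dish_square 0.81 [474. 166.] top 0.055 c [ 625. -269.] s [47. 47.] a 17 n 903 rgb [127. 127. 108.]
dish_square 0.29 [188. 188.] top 0.054 c [587. 259.] s [36. 37.] a 61 n 457 rgb [121. 122. 106.]
plate_large 0.93 [375. 182.] top 0.017 c [633. -91.] s [168. 166.] a 89 n 4950 rgb [194. 196. 165.]
plate_medium 0.71 [285. 183.] top 0.017 c [629.  96.] s [137. 135.] a 12 n 3286 rgb [191. 192. 165.]
plate_small 0.64 [474. 166.] top 0.055 c [ 625. -269.] s [47. 46.] a 17 n 835 rgb [125. 125. 106.]
plate_small 0.57 [199. 201.] top 0.017 c [585. 259.] s [109. 110.] a 36 n 2107 rgb [187. 184. 152.]
plate_small 0.47 [377. 164.] top 0.054 c [635. -90.] s [60. 61.] a 59 n 1029 rgb [149. 153. 138.]
plate_square 0.95 [459. 181.] top 0.016 c [ 625. -268.] s [106. 106.] a 16 n 2097 rgb [185. 182. 150.]
egg_cup 0.79 [525. 269.] top 0.059 c [ 433. -350.] s [44. 44.] a 87 n 731 rgb [141. 138. 119.]
egg_cup 0.43 [188. 189.] top 0.054 c [587. 257.] s [34. 34.] a 39 n 436 rgb [115. 115. 100.]
salt_shaker 0.75 [366. 274.] top 0.06 c [431. -60.] s [25. 27.] a 90 n 421 rgb [143. 136. 117.]
```

View pics/side1.png

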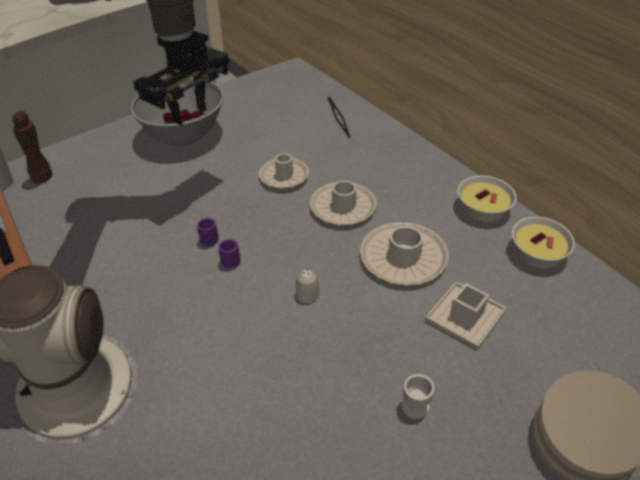

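The side picture shows all four dishes upright on their own plates, at (284,167), (343,197), (405,247) and (468,306). The measured centres agree within about 2 mm, and the egg cup and shaker have not moved.

```bash
python3 -c "
from station import *; print(finish_job())"
```

```text
the job is handed in; nothing more can be done
None
```

I put all four dishes upright on their own plates, within about 2 mm of centre, with the square dish about 1° off parallel. The plates, egg cup and salt shaker have not moved, and the job is handed in; no verdict came back.

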